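# Tare the balance through its shuttered key well

### The job

Two balances stand on the bench; tare the one with the white beaker on its pan. Push its shutter fully open, reach a fingertip into the well and press the sunken key all the way down, holding it there for at least one second, then let the key come up and push the shutter fully closed again. Do not touch either pan or what stands on it, do not press the key or move the shutter of the other balance, and leave the other things on the bench where they are.

Things in the scene. Friction and masses are not known exactly. Their poses are not given: they have to be found in the camera images.
- bal_a: Top-pan balance carrying the white beaker; white and grey plastic, 240 mm deep (its x) by 170 mm wide (its y), flat deck 60 mm high; fixed. Origin: centre of its underside; z up, +x to the back, where the pan is, +y to the left seen from its front. At the front of the deck a shutter slides over the key well; the flat display behind it is only for show. This is the balance to tare.
- bal_b: Top-pan balance carrying the steel weight; white and grey plastic, 240 mm deep (its x) by 170 mm wide (its y), flat deck 60 mm high; fixed. Origin: centre of its underside; z up, +x to the back, where the pan is, +y to the left seen from its front. At the front of the deck a shutter slides over the key well; the flat display behind it is only for show. Same build as bal_a; leave it alone.
- shutter_a (a joint): Opening of the shutter of bal_a: 0 = closed, centred over the well; 0.066 m = fully open, slid towards the balance's +y; a stop at each end. Grey plate 62 x 58 mm (x, y), its top 65 mm above the bench, underside 61 mm, with an upright tab in its middle. About 1.2 N of friction; it stays where it is left. Starts 0 to 25 mm open.
- shutter_b (a joint): Opening of the shutter of bal_b: 0 = closed, centred over the well; 0.066 m = fully open, slid towards the balance's +y; a stop at each end. Grey plate 62 x 58 mm (x, y), its top 65 mm above the bench, underside 61 mm, with an upright tab in its middle. About 1.2 N of friction; it stays where it is left. Starts 0 to 25 mm open.
- key_a (a joint): Travel of the tare key of bal_a: 0 up, 0.005 m fully down. A grey disc 28 mm across on the well's axis; its top, when up, is 20 mm below the deck (40 mm above the bench). A spring returns it: about 1.2 N starts it, about 4 N holds it at the bottom.
- key_b (a joint): Travel of the tare key of bal_b: 0 up, 0.005 m fully down. A grey disc 28 mm across on the well's axis; its top, when up, is 20 mm below the deck (40 mm above the bench). A spring returns it: about 1.2 N starts it, about 4 N holds it at the bottom.
- tab_a (a point): Centre of the top of the tab on the shutter of bal_a, 83 mm above the bench, 18 mm above the plate. The tab is 34 mm long (x) and 12 mm thick (y); push its side. It moves with the shutter: at (-75, -40 + opening) mm in the balance's frame. Axes as the balance's.
- tab_b (a point): Centre of the top of the tab on the shutter of bal_b, 83 mm above the bench, 18 mm above the plate. The tab is 34 mm long (x) and 12 mm thick (y); push its side. It moves with the shutter: at (-75, -40 + opening) mm in the balance's frame. Axes as the balance's.
- well_a (a point): Centre of the mouth of the round key well of bal_a, at (-75, -40, 60) mm in the balance's frame, level with the deck. 53 mm across, straight walls, 30 mm deep; the tare key stands in it. Axes as the balance's.
- well_b (a point): Centre of the mouth of the round key well of bal_b, at (-75, -40, 60) mm in the balance's frame, level with the deck. 53 mm across, straight walls, 30 mm deep; the tare key stands in it. Axes as the balance's.
- key_a_top (a point): Centre of the top face of the tare key of bal_a, 40 mm above the bench when up.
- pan_a: Round steel weighing pan of bal_a, 110 mm across, top 72 mm above the bench. Origin on its axis at the deck, at (55, 0, 60) mm in the balance's frame.
- pan_b: The like pan of bal_b.
- beaker: White beaker, open cup 62 mm across and 62 mm high, loose on the pan of bal_a, up to 10 mm off centre. Origin: centre of its underside; z up.
- weight: Steel weight with a knob, 44 mm across and 58 mm high, loose on the pan of bal_b. Origin: centre of its underside.
- vial: Loose amber vial with cap, 26 mm across, 50 mm high, standing in front of the balances. Origin: centre of its underside.
- spatula: Loose steel laboratory spoon, 170 mm long, lying on the bench at the left. Origin under its middle.
- reagent: Loose amber reagent bottle, 68 mm across, 150 mm high, at the right. Origin: centre of its underside.
- dish: Loose white bowl, 100 mm across, 30 mm high, at the right. Origin: centre of its underside.
- jar: Loose white jar, 60 mm across, 75 mm high, at the left. Origin: centre of its underside.

How it is judged (in metres and radians):
On the way, in this order (a step that is already met when the one before it is completed fails the run):
1. the shutter of the balance with the beaker is open (at least 58 of its 66 mm) (value of joint shutter_a above 0.058 m), for 0.1 s.
2. with the shutter open its key is pressed down (at least 4 of its 5 mm) for one second (value of joint shutter_a above 0.045 m and value of joint key_a above 0.004 m), for 1 s.
3. the key is up and the shutter is closed again (within 5 mm) (value of joint shutter_a below 0.005 m and value of joint key_a below 0.001 m), for 0.1 s.
At the end, for the whole second after the job is handed in: The beaker balance's shutter is closed within 5 mm and its key up within 1 mm; beaker upright, beaker and weight within 6 mm of their start; the other key is up and its shutter within 6 mm of its start; other loose things within 20 mm of theirs (all of step 3 and value of joint key_b below 0.001 m and distance of each of tab_b, beaker, weight from where it was at the start of the episode below 0.006 m and angle between beaker's own z axis and vertical below 0.1 rad and linear speed of beaker below 0.02 m/s and distance of each of vial, spatula, reagent, dish, jar from where it was at the start of the episode below 0.02 m); the robot touches nothing.
It fails at once if a pan, the beaker or the weight is touched (more than 0.5 N) (contact force between any of the fingers, the arm and pan_a above 0.5 N or contact force between any of the fingers, the arm and pan_b above 0.5 N or contact force between any of the fingers, the arm and beaker above 0.5 N or contact force between any of the fingers, the arm and weight above 0.5 N).
It fails at once if the beaker or the weight is shifted, lifted or carried (6 mm or more) (distance of any of beaker, weight from where it was at the start of the episode above 0.006 m).
It fails at once if the key of the other balance is pressed or its shutter moved by more than 6 mm (value of joint key_b above 0.002 m or distance of tab_b from where it was at the start of the episode above 0.006 m).
It fails at once if another loose thing on the bench is shifted or lifted (more than 20 mm) (distance of any of vial, spatula, reagent, dish, jar from where it was at the start of the episode above 0.02 m).
It also fails if it takes over 43 s, if anything falls off the work surface, if the arm or the gripper's body presses on something with over 40 N, if the wrist force passes 120 N, or if a joint passes its speed limit or range.

### The arm

A 7-joint arm with a two-finger parallel gripper is mounted at the origin on the work surface. World frame = base frame: x ahead of the robot, y to its left, z up, the work surface at z = 0. Lengths are in mm, angles in rad, forces in N, time in s.
With the tool pointing down it reaches from about 400 to 875 mm from the base axis. Payload 4.4 kg.
Tool frame: the origin (TCP) lies midway between the tips of the shut fingers; the grasp point (between the pads) lies 19 mm behind it; z points along the fingers, y is the direction in which the jaws open and shut (so a half turn about z gives the same grasp; the last joint's range is limited). The gripper opens to 85 mm and grips with 20 to 120 N. Pads are 22 mm wide; open, the fingers measure 114 mm over their backs; the gripper's body (76 mm by 85 mm) begins 54 mm behind the grasp point. The pads swing forward as they close: fully open they stand 13 mm farther back than shut.
Start: joints at [1.081, 0.628, 0.038, 1.517, -0.027, 0.996, -0.02], TCP at [267.326, -592.499, 231.313] pointing down, gripper open.
Joint ranges: [-3.06, 3.06], [-0.37, 2.12], [-1.25, 1.32], [0.18, 2.47], [-1.1, 4.24], [0.23, 1.98], [-2.94, 2.94]. Speed limits (rad/s): [2.57, 2.57, 3.14, 3.14, 3.14, 3.14, 3.14].

### API

Orientations are given as [roll, pitch, yaw] about the fixed x, y, z axes, in that order (R = Rz(yaw) Ry(pitch) Rx(roll)).
In Python, from cell import * gives the robot as it stands. The module is installed in compiled form; this text tells all that it offers.
- The arm moves only by the tool move_arm, never from a script. Its argument "series" is a list of rows, each a list of 2 entries, a list of its own where there are three numbers: the shift along the tool's x, y, z in m, then the turn about the tool's z in rad. In form: [[[x, y, z], yaw], ...]. A call has 1 to 5 rows; each row is the pose to reach, as a shift and turn from the pose measured when the call began, along the tool's axes at that moment; what a row does not reach only later rows make up. A row lasts 1/8 s, in which the tool goes at most 62.5 mm and 10.7 degrees, less where a joint would pass 70% of its speed; a pose out of reach is approached as far as the arm can. A call with a gripper value outside its range is refused whole. "claw" is the opening, from 0 (shut) to 1 (fully open), set as the call begins (left out, the last holds). The fingers move at their own pace and stop on an object; the grip force is fixed at half the most. Time passes only in rows, so rows that repeat a pose let the fingers close. It gives the time, the measured TCP pose, the force and the opening at its end, in the units of the state.
- read_state(): the state, without advancing time (a new reading comes with each control period).
- get_image(name): name is "scene" or "top" or "wrist"; returns the picture (420x560x3 uint8, blue, green, red); there is no depth.
- camera_model(name): a dict with "fov_y" (degrees; the focal length in pixels is half the picture's height over the tangent of half this angle, whatever the lens; pixels are square), "cx", "cy" (the principal point, pixels), "pose" (4x4, takes a point from camera to world coordinates); the wrist camera has in their place "tool_from_camera" (4x4, takes a point from camera to tool coordinates, whose origin is the TCP and whose axes are the flange's). Camera axes: x right, y down, z forward; pixel columns grow to the right and rows downward; lengths in mm; the calibration is good to about 2 mm. A picture is of the moment at which its call begins: read the wrist's pose just before it. camera_model takes no time and is no camera call.
- finish_job(): hands the job in, once; it reports no verdict.
The state is a dict: "clock": time; "qpos": joint angles; "qd": joint speeds; "tau": joint torques, N m; "eef_pos": TCP position; "tool_rot": TCP orientation; "force": force on the tool from outside, world axes, zero at the start; "torque": the same for the moment, N m; "width": finger opening in mm.
Only numpy, scipy, OpenCV 4.12 (cv2) and the standard library are available. Lean on these libraries where they do the work, as an engineer would, in place of code of your own. Each camera call takes 0.05 s, during which the arm holds its last target. There are 200 camera calls.

## Working session

There is one attempt and no reset: what is moved stays moved. The work goes in short steps, Python scripts to look and compute and a tool call to move; the robot and the scene stay as the last step left them, time stands still between calls to the robot, and variables do not carry over. Pictures are saved under pics/ and viewed, about 8 in all and at most 12, crops included, and the job is handed in when it is done.

Besides the shell and the picture viewer there is one more tool, called after "Emit:" in YAML: its name, and indented under it one key for each argument. move_arm: Moves the arm, as the interface text tells. Its arguments: {"type":"object","properties":{"series":{"type":"array"},"claw":{"type":"number"}},"required":["series"]}

```bash
mkdir -p pics; python3 - <<'E'
from cell import *
import cv2
s=read_state();print({k:s[k] for k in('clock','eef_pos','tool_rot','force','width')})
for n in('top','scene','wrist'):
    m=camera_model(n);print(n,m)
for n in('top','scene'):
    cv2.imwrite(f'pics/{n}0.png',get_image(n))
E
```

```text
{'clock': 0.0, 'eef_pos': array([ 267.04445972, -591.90857434,  230.37536605]), 'tool_rot': array([-3.13964643e+00,  5.61764284e-05,  4.23785680e-01]), 'force': array([ 0.23909521, -0.82525527,  0.17621514]), 'width': 85.52010822279614}
top {'fov_y': 52.29307732808185, 'cx': 281.2132259655234, 'cy': 202.61047100139737, 'pose': array([[ 3.44953157e-03, -9.89286684e-01,  1.45945053e-01,
         3.98320679e+02],
       [-9.99977955e-01, -2.58448290e-03,  6.11641843e-03,
        -4.37136044e+01],
       [-5.67369881e-03, -1.45962934e-01, -9.89273790e-01,
         1.01500537e+03],
       [ 0.00000000e+00,  0.00000000e+00,  0.00000000e+00,
         1.00000000e+00]])}
scene {'fov_y': 46.52159609480903, 'cx': 276.0234491108466, 'cy': 207.01354123140976, 'pose': array([[-7.77265097e-01,  3.19674791e-01, -5.41910506e-01,
         1.16704872e+03],
       [ 6.28907670e-01,  4.19774270e-01, -6.54419365e-01,
         7.01891632e+02],
       [ 1.82787138e-02, -8.49469005e-01, -5.27321816e-01,
         6.79274102e+02],
       [ 0.00000000e+00,  0.00000000e+00,  0.00000000e+00,
         1.00000000e+00]])}
wrist {'fov_y': 58.16307011376107, 'cx': 275.35319030337996, 'cy': 204.8749358461291, 'tool_from_camera': array([[ 9.60419537e-04, -9.62552958e-01, -2.71092017e-01,
         6.80279730e+01],
       [ 9.99999527e-01,  9.65970857e-04,  1.12954181e-04,
        -6.03303532e-01],
       [ 1.53142607e-04, -2.71091997e-01,  9.62553430e-01,
        -1.42223060e+02],
       [ 0.00000000e+00,  0.00000000e+00,  0.00000000e+00,
         1.00000000e+00]])}
```

View pics/top0.png

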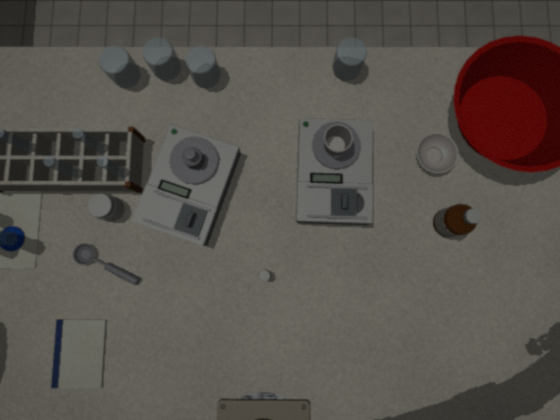

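View pics/scene0.png

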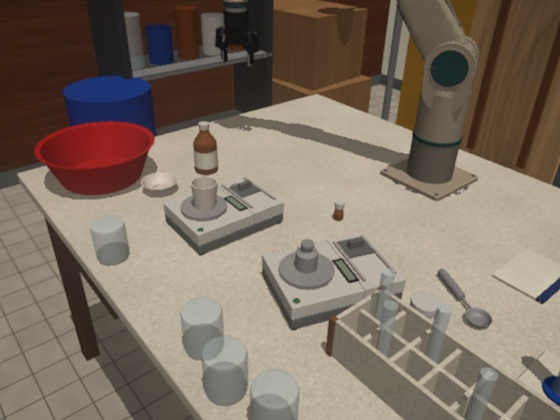

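```bash
cat > h.py <<'E'
import numpy as np, cv2
from cell import *
from scipy.spatial.transform import Rotation as R
def ray(name,u,v,z,st=None):
    m=camera_model(name); f=210/np.tan(np.radians(m['fov_y']/2))
    if name=='wrist':
        T=np.eye(4);T[:3,:3]=R.from_euler('xyz',st['tool_rot']).as_matrix();T[:3,3]=st['eef_pos'];P=T@m['tool_from_camera']
    else: P=m['pose']
    d=P[:3,:3]@np.array([(u-m['cx'])/f,(v-m['cy'])/f,1]);o=P[:3,3]
    return o+d*(z-o[2])/d[2]
E
python3 - <<'E'
from h import *
im=cv2.imread('pics/top0.png')[110:235,280:390]
cv2.imwrite('pics/c1.png',np.clip(cv2.resize(im,None,fx=4.8,fy=4.8,interpolation=cv2.INTER_CUBIC)*1.8,0,255).astype('uint8'))
E
```

```text
(no output)
```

View pics/c1.png

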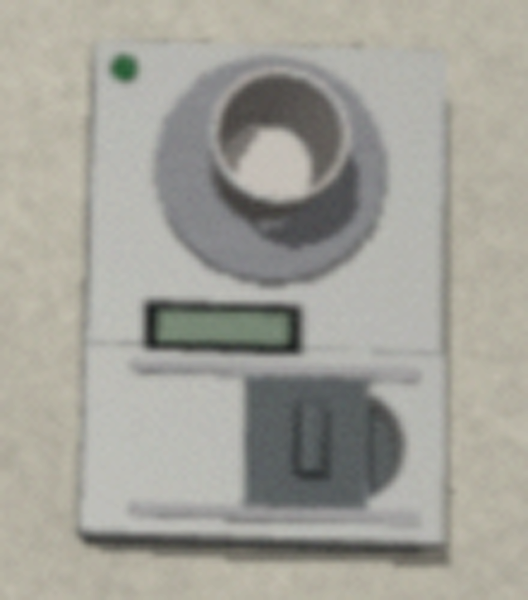

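The crop shows the beaker balance: deck corners at about (97,42), (444,52), (443,542) and (82,532), tab at about (311,438), and the shutter partly open to the left.

```bash
python3 - <<'E'
from h import *
r=lambda u,v,z:ray('top',280+u/4.8,110+v/4.8,z)
TL,TR,BR,BL=[r(*p,60) for p in((97,42),(444,52),(443,542),(82,532))]
c=(TL+TR+BR+BL)/4; ax=(TL+TR-BL-BR)/2; ay=(TL+BL-TR-BR)/2
print(c,np.linalg.norm(ax),np.linalg.norm(ay),np.degrees(np.arctan2(ax[1],ax[0])),np.degrees(np.arctan2(-ay[0],ay[1])))
print('pan',r(270,169,72),'tab',r(311,438,83))
yaw=(np.arctan2(ax[1],ax[0])+np.arctan2(-ay[0],ay[1]))/2
cs=np.array([[np.cos(yaw),-np.sin(yaw)],[np.sin(yaw),np.cos(yaw)]])
print('well',c[:2]+cs@[-75,-40],'tabclosed..open',c[:2]+cs@[-75,26],'yaw',yaw)
print(cs.T@(r(311,438,83)[:2]-c[:2]))
print('vial',ray('top',265,272,50))
s=read_state();print(R.from_euler('xyz',s['tool_rot']).as_matrix().round(3))
E
```

```text
[ 614.88591757 -161.3717391    60.        ] 238.08178317353386 168.00859755566415 -1.7770802550362335 -1.5332637134936098
pan [ 669.57195693 -162.45161821   72.        ] tab [ 539.21016318 -177.90827121   83.        ]
well [ 538.76184288 -199.18873598] tabclosed..open [ 540.66819896 -133.21627349] yaw -0.028888200812190658
[-75.1665356  -18.71546483]
vial [384.35632939  -2.17139791  50.        ]
[[ 0.912  0.411 -0.001]
 [ 0.411 -0.912  0.002]
 [ 0.    -0.002 -1.   ]]
```

Opening is about 21 mm and the well is near (539, -199). I'm moving above the start side of the tab with the fingers shut.

Emit:
move_arm:
  series:
    - [[0.05,-0.029,0],0.06]
    - [[0.1,-0.058,0],0.12]
    - [[0.15,-0.087,0],0.18]
    - [[0.2,-0.116,0],0.24]
    - [[0.25,-0.145,0],0.3]
  claw: 0

```text
clock: 0.72
eef_pos: [436.1, -355.3, 230.5]
tool_rot: [-3.14, 0.001, 0.122]
force: [1.5, -0.2, -0.2]
width: -0.2
```

Emit:
move_arm:
  series:
    - [[0.04,-0.042,0],0.05]
    - [[0.08,-0.084,0],0.1]
    - [[0.118,-0.126,0],0.151]
    - [[0.118,-0.126,0.03],0.151]
    - [[0.118,-0.126,0.05],0.151]

```text
clock: 1.35
eef_pos: [537.8, -214.2, 179.2]
tool_rot: [-3.139, 0.003, -0.027]
force: [-0.8, -0.1, 0.2]
width: 0.5
```

```bash
python3 - <<'E'
from h import *
s=read_state();print(s['eef_pos'],s['tool_rot'],s['force'],s['qd'].round(2) if hasattr(s['qd'],'round') else s['qd'])
cv2.imwrite('pics/w1.png',np.clip(get_image('wrist')*1.6,0,255).astype('uint8'))
E
```

```text
[ 537.84934812 -214.2007323   179.20541232] [-3.13919692e+00  2.61015957e-03 -2.66115768e-02] [-0.82613505 -0.09128775  0.229039  ] [ 0.05  0.2  -0.03  0.15 -0.04 -0.35  0.03]
```

View pics/w1.png

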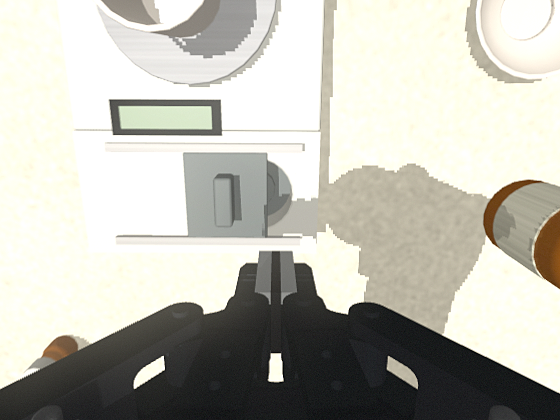

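The wrist view shows the tab top near (222,200), the visible well edge on the right near (291,193), and the plate's right edge near u=266.

```bash
python3 - <<'E'
from h import *
s={'eef_pos':np.array([537.85,-214.2,179.2]),'tool_rot':np.array([-3.1392,.0026,-.0266])}
for n,u,v,z in(('tab',222.5,200,83),('plateTR',266,153,65),('plateBR',266,237,65),('wellR',291,193,60),('deckR',322,125,60),('deckL',75,125,60)):print(n,ray('wrist',u,v,z,s).round(1))
print(ray('wrist',258,252,65,s),)
E
```

```text
tab [ 542.5 -179.3   83. ]
plateTR [ 569.9 -208.2   65. ]
plateBR [ 509.2 -206.2   65. ]
wellR [ 540.3 -224.9   60. ]
deckR [ 587.3 -246.6   60. ]
deckL [591.5 -78.9  60. ]
[ 497.64339031 -199.97265927   65.        ]
```

Emit:
move_arm:
  series:
    - [[0.002,0.003,0.04],0]
    - [[0.002,0.003,0.08],0]
    - [[0.002,0.003,0.105],0]
    - [[0.002,0.003,0.107],0]
    - [[0.002,0.003,0.107],0]

```text
clock: 2.02
eef_pos: [537.8, -217.2, 70.7]
tool_rot: [-3.138, 0.006, -0.028]
force: [-0.4, 1.1, 0.0]
width: 0.2
```

Emit:
move_arm:
  series:
    - [[0,-0.012,0],0]
    - [[0,-0.024,0],0]
    - [[0.001,-0.036,0],0]
    - [[0.001,-0.047,0],0]
    - [[0.001,-0.058,0],0]

```text
clock: 2.65
eef_pos: [540.8, -158.5, 71.0]
tool_rot: [-3.139, 0.005, -0.028]
force: [-0.0, -1.5, 1.0]
width: -0.4
```

Emit:
move_arm:
  series:
    - [[0,-0.003,0],0]
    - [[0,-0.005,0],0]
    - [[0,-0.007,0],0]
    - [[0,-0.007,0],0]

```text
clock: 3.15
eef_pos: [540.9, -152.6, 71.0]
tool_rot: [-3.14, 0.005, -0.029]
force: [0.5, -3.6, 0.1]
width: -0.1
```

Emit:
move_arm:
  series:
    - [[0,-0.002,0],0]
    - [[0,-0.003,0],0]
    - [[0,-0.003,0],0]

```text
clock: 3.52
eef_pos: [540.9, -152.4, 71.1]
tool_rot: [3.14, 0.004, -0.031]
force: [-0.1, -7.1, -1.3]
width: -0.1
```

```bash
python3 - <<'E'
from h import *
s=read_state();print(s['eef_pos'],s['tool_rot'],s['force'])
cv2.imwrite('pics/w2.png',np.clip(get_image('wrist')*1.4,0,255).astype('uint8'))
E
```

```text
[ 540.92064663 -152.38544975   71.08167699] [ 3.14032282  0.00405551 -0.03083572] [-0.11748822 -7.10550149 -1.30403825]
```

View pics/w2.png

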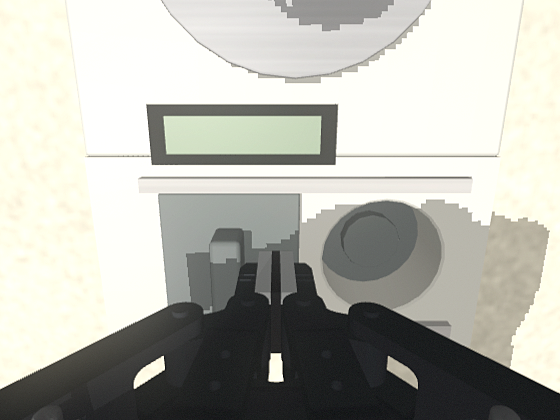

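The tab is at its stop: force rose to 7 N with no motion. The well is fully uncovered, spanning u 323–442 with its centre near (382,255).

```bash
python3 - <<'E'
from h import *
s={'eef_pos':np.array([540.9,-152.4,71.1]),'tool_rot':np.array([3.1403,.0041,-.0308])}
for p in((323,255),(442,250),(382,199),(382,312),(382,255)):print(ray('wrist',*p,60,s).round(1))
E
```

```text
[ 542.  -173.1   60. ]
[ 542.8 -225.1   60. ]
[ 566.7 -197.8   60. ]
[ 512.9 -200.3   60. ]
[ 541.3 -199.    60. ]
```

Emit:
move_arm:
  series:
    - [[0,0.01,0],0]
    - [[0,0.025,-0.02],0]
    - [[-0.001,0.04,-0.02],0]
    - [[-0.001,0.046,-0.02],0]
    - [[-0.001,0.047,-0.02],0]

```text
clock: 4.2
eef_pos: [538.0, -199.4, 90.4]
tool_rot: [3.141, 0.005, -0.032]
force: [1.1, 0.5, 0.3]
width: -0.1
```

Emit:
move_arm:
  series:
    - [[0.002,0,0.01],0]
    - [[0.002,0,0.025],0]
    - [[0.002,0,0.038],0]
    - [[0.002,0,0.046],0]
    - [[0.002,0,0.048],0]

```text
clock: 4.82
eef_pos: [539.3, -199.2, 41.5]
tool_rot: [3.142, 0.007, -0.032]
force: [0.6, 0.4, 0.0]
width: 0.1
```

Emit:
move_arm:
  series:
    - [[0,0,0.003],0]
    - [[0,0,0.006],0]
    - [[0,0,0.008],0]
    - [[0,0,0.009],0]
    - [[0,0,0.009],0]

```text
clock: 5.45
eef_pos: [539.7, -199.4, 34.8]
tool_rot: [3.141, 0.005, -0.032]
force: [-3.5, 1.5, 18.5]
width: 0.1
```

It bottomed at 34.8 mm with 18 N, so I hold it there for over 1 s.

Emit:
move_arm:
  series:
    - [[0,0,0.002],0]
    - [[0,0,0.002],0]
    - [[0,0,0.002],0]
    - [[0,0,0.002],0]
    - [[0,0,0.002],0]

```text
clock: 6.08
eef_pos: [539.7, -199.4, 34.8]
tool_rot: [3.142, 0.004, -0.032]
force: [-3.7, 2.4, 16.5]
width: -0.0
```

Emit:
move_arm:
  series:
    - [[0,0,0.002],0]
    - [[0,0,0.002],0]
    - [[0,0,0.002],0]
    - [[0,0,0.002],0]
    - [[0,0,0.002],0]

```text
clock: 6.7
eef_pos: [539.7, -199.4, 34.9]
tool_rot: [-3.141, 0.004, -0.032]
force: [-4.2, 1.8, 16.4]
width: -0.2
```

Emit:
move_arm:
  series:
    - [[0,0,0.002],0]
    - [[0,0,0.002],0]
    - [[0,0,0.002],0]
    - [[0,0,0.002],0]
    - [[0,0,0.002],0]

```text
clock: 7.32
eef_pos: [539.7, -199.5, 34.8]
tool_rot: [-3.141, 0.003, -0.032]
force: [-3.0, 2.7, 16.8]
width: -0.1
```

Emit:
move_arm:
  series:
    - [[0,0,-0.015],0]
    - [[0,0,-0.035],0]
    - [[0,0,-0.055],0]
    - [[0,0,-0.07],0]
    - [[0,0,-0.075],0]

```text
clock: 7.95
eef_pos: [540.4, -199.6, 110.9]
tool_rot: [3.141, 0.001, -0.032]
force: [1.0, 0.1, 0.3]
width: 0.4
```

Emit:
move_arm:
  series:
    - [[-0.001,-0.03,0],0]
    - [[-0.002,-0.06,0],0]
    - [[-0.002,-0.09,0],0]
    - [[-0.002,-0.1,0],0]
    - [[-0.002,-0.1,0],0]

```text
clock: 8.57
eef_pos: [541.6, -99.6, 110.7]
tool_rot: [3.141, 0.002, -0.031]
force: [-0.4, -0.3, -0.5]
width: 0.3
```

Emit:
move_arm:
  series:
    - [[0,0,0.015],0]
    - [[0,0,0.03],0]
    - [[0,0,0.039],0]
    - [[0,0,0.0395],0]
    - [[0,0,0.0395],0]

```text
clock: 9.2
eef_pos: [541.6, -99.8, 71.2]
tool_rot: [3.141, 0.002, -0.031]
force: [0.3, -0.8, 1.2]
width: -0.7
```

Emit:
move_arm:
  series:
    - [[0,0.012,0],0]
    - [[0,0.024,0],0]
    - [[0,0.036,0],0]
    - [[0,0.048,0],0]
    - [[0,0.058,0],0]

```text
clock: 9.82
eef_pos: [540.0, -158.9, 71.4]
tool_rot: [3.141, 0.001, -0.032]
force: [0.9, 1.0, 0.5]
width: -0.0
```

Emit:
move_arm:
  series:
    - [[0,0.008,0],0]
    - [[0,0.015,0],0]
    - [[0,0.02,0],0]
    - [[0,0.024,0],0]
    - [[0,0.024,0],0]

```text
clock: 10.45
eef_pos: [539.3, -180.1, 71.4]
tool_rot: [-3.139, 0.002, -0.03]
force: [0.4, 5.5, 1.6]
width: -0.1
```

It's at the closed stop. Backing off and lifting, then a check picture.

Emit:
move_arm:
  series:
    - [[0,-0.008,0],0]
    - [[0,-0.015,-0.015],0]
    - [[0,-0.015,-0.05],0]
    - [[-0.02,-0.015,-0.09],0]
    - [[-0.05,-0.015,-0.12],0]

```text
clock: 11.08
eef_pos: [490.5, -164.2, 193.9]
tool_rot: [-3.14, -0.001, -0.03]
force: [0.3, 1.4, 0.6]
width: 0.1
```

Emit:
move_arm:
  series:
    - [[-0.03,0,-0.01],0]
    - [[-0.06,0,-0.02],0]
    - [[-0.06,0,-0.02],0]
    - [[-0.06,0,-0.02],0]

```text
clock: 11.58
eef_pos: [431.4, -162.6, 214.5]
tool_rot: [-3.141, -0.003, -0.03]
force: [0.5, -0.2, -0.3]
width: -0.0
```

```bash
python3 - <<'E'
from h import *
s=read_state();print(s['clock'],s['eef_pos'],s['tool_rot'],s['force'])
w=get_image('wrist')
cv2.imwrite('pics/w3.png',np.clip(w*1.4,0,255).astype('uint8'));cv2.imwrite('pics/scene3.png',get_image('scene'))
E
```

```text
11.575 [ 431.44207735 -162.58380725  214.48702028] [-3.14074008e+00 -2.80816139e-03 -2.95783248e-02] [ 0.52744178 -0.23100348 -0.27968892]
```

View pics/w3.png

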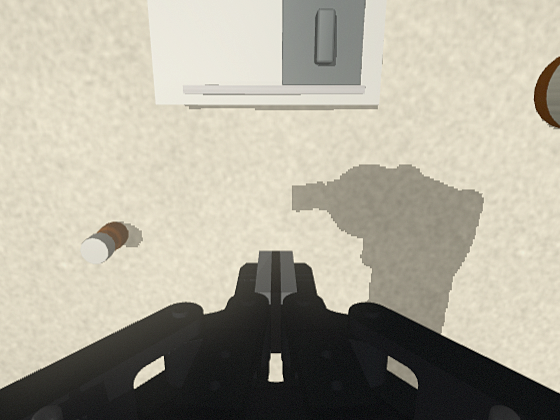

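View pics/scene3.png

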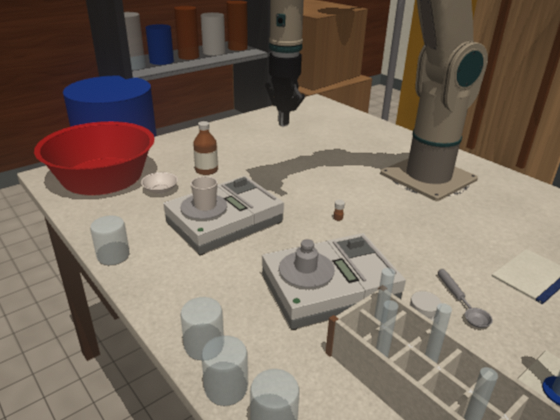

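The shutter covers the well, with the tab top near (326,36) and the plate's front corners at (282,84) and (362,84). Everything else in the scene looks unmoved. I'll check the numbers, then hand in.

```bash
python3 - <<'E'
from h import *
s=read_state()
t=ray('wrist',324.5,36,83,s);a=ray('wrist',282,84,65,s);b=ray('wrist',362,84,65,s);print(t.round(1),a.round(1),b.round(1))
op=(-.029*-1*0+ (t[1]+199)); op2=(a[1]+b[1])/2+200
print('opening est',op,op2)
if abs(op)<4.5 and abs(op2)<4.5: print(finish_job())
E
```

```text
[ 538.7 -197.9   83. ] [ 509.6 -169.1   65. ] [ 508.  -227.9   65. ]
opening est 1.1012893892596196 1.5048899190053362
the job is handed in; nothing more can be done
None
```

I tared the beaker balance (`bal_a`) and handed the job in at about 11.6 s of the 43 s allowed. No verdict was reported.

- **Shutter open:** I pushed the tab until it hit its stop. The force rose to 7 N with no further movement, and the wrist picture showed the well fully uncovered.
- **Key press:** I pressed the key to 34.8 mm above the bench; its bottom is at 35 mm. I held it there with about 17 N for about 1.9 s, then lifted out of the well.
- **Shutter closed:** I pushed the tab back until it met its closed stop at 5.5 N. The last wrist picture put the remaining opening at about 1.1 mm from the tab and 1.5 mm from the plate, within the 5 mm limit and about the 2 mm calibration error.
- **Other things:** The final scene picture showed the beaker, weight, other balance and loose items looking unmoved. I compared these by eye and did not measure them. The arm was clear of everything, with near-zero force.

I could not see the key come back up, because the closed shutter covers it; I rely on its spring. No check failed or disagreed.

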